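# Tidy the manicure table

### The arm

A 6-joint arm with a two-finger parallel gripper is mounted at the origin on the work surface. World frame = base frame: x ahead of the robot, y to its left, z up, the work surface at z = 0. Lengths are in m, angles in rad, forces in N, time in s.
With the tool pointing down it reaches from about 0.35 to 0.775 m from the base axis. Payload 5.5 kg.
Tool frame: the origin (TCP) lies between the finger pads; the fingertips stand 11 mm ahead of it and the grasp point (between the pads) lies 8 mm behind it (tips_ahead is the distance from the TCP to the fingertips, in m); z points along the fingers, y is the line along which they close (so a half turn about z gives the same grasp; the last joint's range is limited). The gripper opens to 85 mm and grips with 20 to 120 N. Pads are 22 mm wide; open, the fingers measure 114 mm over their backs; the gripper's body (76 mm by 85 mm) begins 54 mm behind the grasp point. The pads swing forward as they close: fully open they stand 13 mm farther back than shut.
Start: joints at [1.204, 0.313, 0.046, 1.304, 0, 1.431], TCP at [0.129, 0.56, 0.242] pointing down, gripper open.
Joint ranges: [-2.76, 2.76], [-0.86, 1.69], [-1.03, 1.26], [-2.2, 2.34], [-1.47, 1.5], [-3.14, 3.14]. Speed limits (rad/s): [2.57, 2.57, 3.14, 3.14, 3.14, 3.14].

### API

Orientations are given as a unit quaternion [w, x, y, z].
In Python, from workcell import * gives the robot as it stands. The module is installed in compiled form; this text tells all that it offers.
- The arm moves only by the tool jog_arm, never from a script. Its argument "moves" is a list of rows, each an object with "fingers": the closure, from 0 (fully open) to 1 (shut); "slide": the shift along the tool's x, y, z in mm, a list of three; "angular": the turn, a rotation vector about the tool's x, y, z in degrees, a list of three. A call has 1 to 10 rows; each row is the pose to reach, as a shift and turn from the pose commanded when the call began, along the tool's axes at that moment; what a row does not reach only later rows make up. A row lasts 1/12 s, in which the tool goes at most 41.7 mm and 7.16 degrees, less where a joint would pass 70% of its speed; a pose out of reach is approached as far as the arm can. A call with a gripper value outside its range is refused whole. The fingers move at their own pace and stop on an object; "squeeze" is the grip in N (left out, the last holds). Time passes only in rows, so rows that repeat a pose let the fingers close. It gives the time, the measured TCP pose, the force, the opening and the grip force at its end, in the units of the state.
- get_state(): the state, without advancing time (a new reading comes with each control period).
- read_camera(name): name is "scene" or "side" or "wrist"; returns a dict with "color" (384x512x3 uint8, red, green, blue), "fovy" (degrees; the focal length in pixels is half the picture's height over the tangent of half this angle, whatever the lens; pixels are square), "cx", "cy" (the principal point, pixels), "world_from_camera" (4x4, takes a point from camera to world coordinates); the wrist camera has in their place "tool_from_camera" (4x4, takes a point from camera to tool coordinates, whose origin is the TCP and whose axes are the flange's). Camera axes: x right, y down, z forward; pixel columns grow to the right and rows downward; lengths in m; the calibration is good to about 2 mm. The wrist camera is an equidistant fisheye: a pixel r from the principal point sees the ray r / f radians off the axis. A picture is of the moment at which its call begins: read the wrist's pose just before it. There is no depth.
- hand_in(): hands the job in; it is judged then, once.
Trained networks look in a picture, given as the dict that the camera call returned (one of the last four; its "shot" number tells which), for a name from the list of things; names that differ only in an ending like _2 or _b are one class to them, and where a whole thing is asked for, a point or a joint stands for the part that bears it (a point fixed in the world has none). Each returns a list of dicts, best first, with "p" (0 to 1); they miss things now and then, are a little off and sometimes report something else, mostly with a low value. They report only what shows in the picture. A call takes as long as a camera call.
- look_for(target, picture): "point" ([column, row] in pixels, amid what is visible of it).
- tip_of(target, picture): "point" ([column, row] in pixels: a listed point, or the origin of a listed thing).
The state is a dict: "clock": time; "joint_pos": joint angles; "qvel": joint speeds; "tau": joint torques, N m; "tcp_pos": TCP position; "orientation": TCP orientation; "wrist_force": force on the tool from outside, world axes, zero at the start; "ft_torque": the same for the moment, N m; "finger_gap": finger opening in m; "grip_force": force on a finger pad.
Only numpy, scipy, OpenCV 4.12 (cv2) and the standard library are available. Lean on these libraries where they do the work, as an engineer would, in place of code of your own. Each camera call takes 0.05 s, during which the arm holds its last target. There are 200 camera calls.

### The job

Clear up the manicure table for the next client: stand the two polish bottles upright in the wooden bottle rack, one in each bay, set the two gel pots upright side by side on the floor of the shallow metal tray, and lay the nail file flat and roughly centred along the black file rest, in the notches of both crossbars. Leave the large pump bottle and the large lidded jar standing where they are.

Things in the scene. Friction and masses are not known exactly. Their poses are not given: they have to be found in the camera images.
- tall_bottle: Tall round polish bottle, loose, upright: clear glass below, round black cap above, straight-sided: 28 mm diameter, 80 mm high in all (cap 27 mm diameter, from 44 to 80 mm). About 60 g. Origin: centre of its underside; z up.
- square_bottle: Short square polish bottle, loose, upright: clear glass below, square black cap above, straight-sided: 26 x 26 mm, 60 mm high in all (cap from 34 to 60 mm). About 50 g. Origin: centre of its underside; z up. x and y are square to its faces.
- wide_pot: Wide gel pot, loose, upright: white round closed jar with a white lid, 44 mm diameter, 38 mm high. About 50 g. Origin: centre of its underside; z up.
- small_pot: Small gel pot, loose, upright: white round closed jar with a white lid, 34 mm diameter, 34 mm high. About 50 g. Origin: centre of its underside; z up.
- nail_file: Nail file, loose, lying flat: a stiff pale grey board with round ends, 130 mm long (along its x), 20 mm wide (y), 6 mm thick. About 20 g. Origin: centre of its underside; z up.
- bottle_rack: Bottle rack, fixed to the table: open wooden box 118 (x) x 62 (y) x 22 mm high, walls 6 mm, floor 6 mm thick, split by one wall across its middle (2 mm lower than the rim) into two square bays 50 x 50 mm, whose centres lie at x = +28 mm and x = -28 mm, y = 0. Origin: centre of its underside; z up. One bay takes one bottle.
- pot_tray: Pot tray, fixed to the table: shallow plain aluminium tray 150 (x) x 76 (y) mm, rim 8 mm high, walls 4 mm, floor 4 mm thick, undivided; both pots fit side by side along its x. Origin: centre of its underside; z up.
- file_rest: File rest, fixed to the table: black plastic base plate 150 (x) x 60 (y) x 6 mm with two crossbars at x = +45 and x = -45 mm (12 mm thick, tops 22 mm above the table); each crossbar has an end post at either side up to 34 mm, leaving a notch 40 mm wide in y. The file lies along the rest's x on both crossbars, between the posts; below its middle is free room 16 mm deep and 78 mm long for fingertips. Origin: centre of its underside; z up.
- pump_bottle: Bystander: large white pump bottle with black pump head, 56 mm diameter, 150 mm high, loose. To be left alone. Origin: centre of its underside; z up.
- stick_jar: Bystander: large glass jar with wooden lid and knob, 66 mm diameter, 99 mm high, loose. To be left alone. Origin: centre of its underside; z up.

How it is judged:
At the end, for the whole second after the job is handed in: One bottle in each rack bay and both pots in the tray, on its floor, upright within 0.12 rad; file level on both crossbars between the posts, centre within 25 mm along and 13 mm across, 0.25 rad of the rest's line; all at rest; pump bottle and jar upright, moved under 30 mm (x of tall_bottle in the frame of bottle_rack between -0.053 and 0.053 m and y of tall_bottle in the frame of bottle_rack between -0.025 and 0.025 m and z of tall_bottle in the frame of bottle_rack between 0.002 and 0.01 m and angle between each of tall_bottle, square_bottle, wide_pot, small_pot's own z axis and vertical below 0.12 rad and linear speed of each of tall_bottle, square_bottle, wide_pot, small_pot, nail_file below 0.02 m/s and angular speed of each of tall_bottle, square_bottle, wide_pot, small_pot, nail_file below 0.2 rad/s and x of square_bottle in the frame of bottle_rack between -0.053 and 0.053 m and y of square_bottle in the frame of bottle_rack between -0.025 and 0.025 m and z of square_bottle in the frame of bottle_rack between 0.002 and 0.01 m and x of wide_pot in the frame of pot_tray between -0.071 and 0.071 m and y of wide_pot in the frame of pot_tray between -0.034 and 0.034 m and z of wide_pot in the frame of pot_tray between 0.001 and 0.007 m and x of small_pot in the frame of pot_tray between -0.071 and 0.071 m and y of small_pot in the frame of pot_tray between -0.034 and 0.034 m and z of small_pot in the frame of pot_tray between 0.001 and 0.007 m and x of nail_file in the frame of file_rest between -0.025 and 0.025 m and y of nail_file in the frame of file_rest between -0.013 and 0.013 m and z of nail_file in the frame of file_rest between 0.018 and 0.026 m and angle between nail_file's own z axis and vertical below 0.08 rad and angle between the x axis of nail_file and the x axis of file_rest, either way round below 0.25 rad and ((x of tall_bottle in the frame of bottle_rack above 0 m and x of square_bottle in the frame of bottle_rack below 0 m) or (x of tall_bottle in the frame of bottle_rack below 0 m and x of square_bottle in the frame of bottle_rack above 0 m)) and distance of each of pump_bottle, stick_jar from where it was at the start of the episode below 0.03 m and angle between each of pump_bottle, stick_jar's own z axis and vertical below 0.2 rad); the robot touches nothing.
It fails at once if The pump bottle is pushed away (more than 30 mm) or tipped (more than 0.3 rad) (distance of pump_bottle from where it was at the start of the episode above 0.03 m or angle between pump_bottle's own z axis and vertical above 0.3 rad).
It fails at once if The lidded jar is pushed away (more than 30 mm) or tipped (more than 0.3 rad) (distance of stick_jar from where it was at the start of the episode above 0.03 m or angle between stick_jar's own z axis and vertical above 0.3 rad).
It also fails if it takes over 120 s, if anything falls off the work surface, if the arm or the gripper's body presses on something with over 40 N, if the wrist force passes 120 N, or if a joint passes its speed limit or range.

## Working session

There is one attempt and no reset: what is moved stays moved. The work goes in short steps, Python scripts to look and compute and a tool call to move; the robot and the scene stay as the last step left them, time stands still between calls to the robot, and variables do not carry over. Pictures are saved under pics/ and viewed, at most 14 in all, crops included, and the job is handed in when it is done.

Besides the shell and the picture viewer there is one more tool, called after "Emit:" in YAML: its name, and indented under it one key for each argument. jog_arm: Moves the arm, as the interface text tells. Its arguments: {"type":"object","properties":{"moves":{"type":"array","items":{"type":"object","properties":{"fingers":{"type":"number"},"slide":{"type":"array","items":{"type":"number"}},"angular":{"type":"array","items":{"type":"number"}}}}},"squeeze":{"type":"number"}},"required":["moves"]}

```bash
mkdir -p pics
cat > h.py <<'E'
from workcell import *
import numpy as np, cv2
from scipy.spatial.transform import Rotation as R
def save(c,n): cv2.imwrite('pics/'+n,cv2.cvtColor(c['color'],cv2.COLOR_RGB2BGR))
def Tt(s):
    q=s['orientation'];T=np.eye(4);T[:3,:3]=R.from_quat([q[1],q[2],q[3],q[0]]).as_matrix();T[:3,3]=s['tcp_pos'];return T
def ray(c,p,T=None):
    f=192/np.tan(np.radians(c['fovy'])/2);d=np.array([(p[0]-c['cx'])/f,(p[1]-c['cy'])/f])
    if T is None: M=c['world_from_camera'];v=np.array([d[0],d[1],1])
    else:
        M=T@c['tool_from_camera'];r=np.hypot(*d)+1e-12;v=np.array([*(np.sin(r)*d/r),np.cos(r)])
    M=np.array(M);v=M[:3,:3]@v;return M[:3,3],v/np.linalg.norm(v)
def atz(o,d,z): return o+d*(z-o[2])/d[2]
def tri(a,b):
    (o1,d1),(o2,d2)=a,b
    k=np.linalg.lstsq(np.c_[d1,-d2],o2-o1,rcond=None)[0];p,q=o1+k[0]*d1,o2+k[1]*d2
    return (p+q)/2,np.linalg.norm(p-q)
names='tall_bottle square_bottle wide_pot small_pot nail_file bottle_rack pot_tray file_rest pump_bottle stick_jar'.split()
E
python3 - <<'E'
from h import *
s=get_state();print(s)
a=read_camera('scene');b=read_camera('side');w=read_camera('wrist')
for c,n in((a,'scene.png'),(b,'side.png'),(w,'wrist.png')):save(c,n)
np.set_printoptions(precision=3,suppress=True)
print(a['fovy'],np.array(a['world_from_camera']),np.array(b['world_from_camera']),w['fovy'],np.array(w['tool_from_camera']))
T=Tt(s)
for n in names:
    r=[]
    for c in(a,b,w):
        l=tip_of(n,c);r.append([(np.round(x['point']).tolist(),round(x['p'],2)) for x in l[:2]])
    print(n,r)
    R3=[ray(c,x[0][0],T if i==2 else None) if x else None for i,(c,x) in enumerate(zip((a,b,w),r))]
    for i,q in enumerate(R3):
        if q: print('  z0',i,atz(*q,0))
    if R3[0] and R3[1]: print('  tri',tri(R3[0],R3[1]))
E
```

```text
{'clock': 0.0, 'joint_pos': array([1.20437773e+00, 3.14000616e-01, 4.49315437e-02, 1.30360954e+00,
       2.50847202e-05, 1.43119172e+00]), 'qvel': array([ 0.00077978,  0.00038395,  0.00034485,  0.00059601, -0.00047475,
        0.00052262]), 'tau': array([ 6.35939086e-04, -4.80623960e+01,  2.98533064e+01,  1.91197061e-02,
       -1.25772804e-04,  3.65045977e-06]), 'tcp_pos': array([0.12912049, 0.55978447, 0.24138935]), 'orientation': array([-2.47730172e-04,  1.13164021e-01,  9.93575875e-01, -9.08038029e-04]), 'wrist_force': array([-0.10899902, -0.08980365, -0.02400676]), 'ft_torque': array([-0.02655366,  0.04789845, -0.03041481]), 'grip_force': 0.0, 'finger_gap': 0.08569367215759668}
52.49866060472498 [[-0.735  0.415 -0.537  1.166]
 [ 0.678  0.427 -0.598  0.748]
 [-0.019 -0.803 -0.595  0.766]
 [ 0.     0.     0.     1.   ]] [[ 0.969 -0.186  0.163  0.352]
 [-0.247 -0.727  0.641 -0.618]
 [-0.    -0.661 -0.75   0.765]
 [ 0.     0.     0.     1.   ]] 65.70646984690485 [[-0.002 -0.947 -0.32   0.083]
 [ 1.    -0.002 -0.     0.   ]
 [-0.001 -0.32   0.947 -0.131]
 [ 0.     0.     0.     1.  
[... 1502 characters left out ...]
), np.float64(0.0064332484939059464))
file_rest [[([221.0, 222.0], 0.6), ([229.0, 160.0], 0.34)], [([292.0, 196.0], 0.67)], []]
  z0 0 [0.623 0.01  0.   ]
  z0 1 [0.612 0.01  0.   ]
  tri (array([ 0.617,  0.009, -0.003]), np.float64(0.010077860418641517))
pump_bottle [[([177.0, 159.0], 0.66)], [([308.0, 364.0], 0.69), ([228.0, 115.0], 0.64)], []]
  z0 0 [ 0.507 -0.399  0.   ]
  z0 1 [ 0.512 -0.397  0.   ]
  tri (array([ 0.51 , -0.397,  0.002]), np.float64(0.0028165321975719484))
stick_jar [[([342.0, 271.0], 0.74)], [([230.0, 111.0], 0.69), ([310.0, 364.0], 0.52)], []]
  z0 0 [0.521 0.384 0.   ]
  z0 1 [0.532 0.401 0.   ]
  tri (array([0.53 , 0.389, 0.009]), np.float64(0.0009203146970986123))
```

Run:
```python
import cv2
for n in('scene','side'):
    i=cv2.imread(f'pics/{n}.png');i=i[110:310,140:390] if n=='scene' else i[90:384,150:400]
    k=3 if n=='scene' else 2
    cv2.imwrite(f'pics/{n}_c.png',cv2.resize(i,None,fx=k,fy=k,interpolation=cv2.INTER_CUBIC))
```

```text
(no output)
```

View pics/scene_c.png

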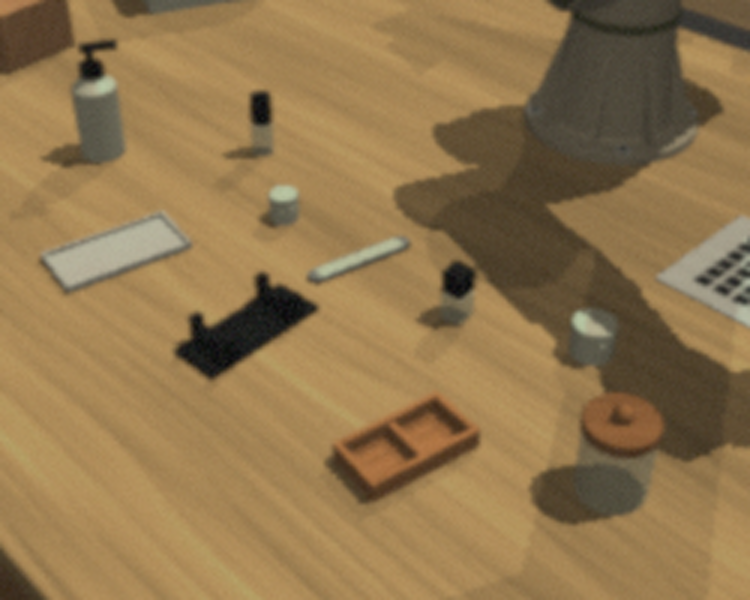

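View pics/side_c.png

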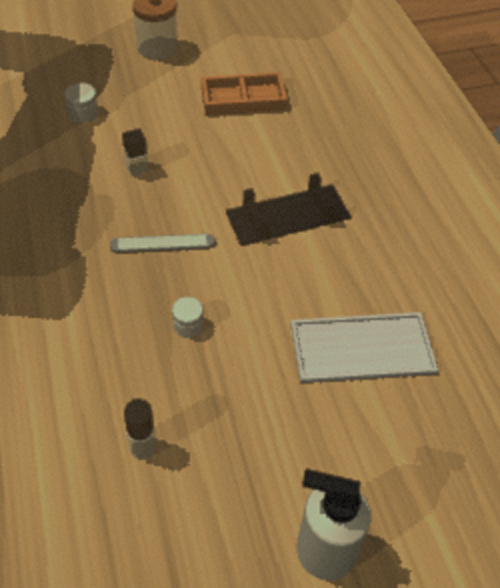

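The scene crop shows all five loose things upright or flat, the rack at about crop (405,447), the rest at (247,330) and the tray at (115,252). The side crop shows the same, with the tall bottle at (140,428). Next I get positions and yaws from the corners.

```bash
cat > m.py <<'E'
from h import *
np.set_printoptions(precision=3,suppress=True)
a=read_camera('scene');b=read_camera('side')
A=lambda p:ray(a,(p[0]/3+140,p[1]/3+110)); B=lambda p:ray(b,(p[0]/2+150,p[1]/2+90))
def rep(n,pa,pb,z):
    for L,P in((A,pa),(B,pb)):
        w=np.array([atz(*L(p),z) for p in P])[:,:2]
        e=w[1]-w[0];print(n,w.mean(0),'len',np.linalg.norm(e),'yaw',np.degrees(np.arctan2(e[1],e[0])), 'w',np.linalg.norm(w[2]-w[1]) if len(w)>2 else '')
rep('file',[(315,273),(405,241)],[(112,244),(213,241)],.006)
rep('rack',[(335,450),(437,400),(478,435),(372,484)],[(202,80),(283,74),(288,97),(204,106)],.022)
rep('tray',[(42,260),(163,214),(190,243),(68,290)],[(292,320),(420,314),(437,374),(302,381)],.008)
rep('rest',[(177,350),(285,288),(317,308),(211,376)],[(228,210),(335,187),(350,214),(241,243)],.006)
for n,pa,pb in[('tall top',(261,97),(139,405)),('sq top',(459,270),(134,137)),('wide top',(594,323),(80,93)),('small top',(284,193),(187,309)),('post',(197,322),(249,197)),('post2',(263,281),(315,180)),('rack wall mid',(404,435),(243,89))]:
    print(n,tri(A(pa),B(pb)))
E
python3 m.py
```

```text
file [0.448 0.001] len 0.11522114162585359 yaw 166.9113569334864 w 
file [ 0.449 -0.006] len 0.12446109287297326 yaw -12.133256189360806 w 
rack [0.627 0.244] len 0.11271461432246825 yaw 170.5907706671747 w 0.05646905782802886
rack [0.622 0.232] len 0.12012848036010976 yaw -7.732367527839785 w 0.05194804985273468
tray [ 0.637 -0.194] len 0.1511089269095539 yaw 172.36938776518812 w 0.06954338956318808
tray [ 0.633 -0.207] len 0.14696263811619306 yaw -11.147092528164166 w 0.07749585876103511
rest [0.617 0.011] len 0.14363523693515529 yaw -179.50660112960617 w 0.04885263698045911
rest [0.616 0.002] len 0.14659188680502355 yaw 1.616178151996148 w 0.04914259307937094
tall top (array([ 0.376, -0.252,  0.078]), np.float64(0.002354672001548062))
sq top (array([0.443, 0.136, 0.057]), np.float64(0.0025764733008960803))
wide top (array([0.389, 0.267, 0.035]), np.float64(0.0010512878195042636))
small top (array([ 0.451, -0.125,  0.031]), np.float64(0.002792027406925215))
post (array([ 0.611, -0.002,  0.023]), np.float64(0.09927097185188336))
post2 (array([0.624, 0.011, 0.065]), np.float64(0.046853576034649666))
rack wall mid (array([0.621, 0.235, 0.02 ]), np.float64(0.00011019734407848966))
```

```bash
cat >> h.py <<'E'
def target(yaw):  # tool y at world angle yaw (deg), z down
    y=np.radians(yaw);Y=np.array([np.cos(y),np.sin(y),0]);Z=np.array([0,0,-1.]);return np.c_[np.cross(Y,Z),Y,Z]
def go(*pts,yaw=81,s=None):
    T=Tt(s or get_state());print('at',np.round(T[:3,3],4),'yaw y',np.round(np.degrees(np.arctan2(T[1,1],T[0,1])),1))
    for p in pts: print(' ->',p,'slide',np.round(1000*T[:3,:3].T@(np.array(p)-T[:3,3]),1))
    print('  ang',np.round(np.degrees(R.from_matrix(T[:3,:3].T@target(yaw)).as_rotvec()),2))
E
python3 -c "
from h import *
go((.389,.266,.16),(.389,.266,.03))"
```

```text
at [0.1293 0.5603 0.2423] yaw y 77.0
 -> (0.389, 0.266, 0.16) slide [-319.2 -228.4   82.3]
 -> (0.389, 0.266, 0.03) slide [-319.2 -228.4  212.3]
  ang [ 0.01  0.   -3.99]
```

Emit:
jog_arm:
  moves:
    - {"slide": [-319,-228,82],"angular": [0,0,-4],"fingers": 0}
    - {"slide": [-319,-228,82],"angular": [0,0,-4],"fingers": 0}
    - {"slide": [-319,-228,82],"angular": [0,0,-4],"fingers": 0}
    - {"slide": [-319,-228,82],"angular": [0,0,-4],"fingers": 0}
    - {"slide": [-319,-228,82],"angular": [0,0,-4],"fingers": 0}
    - {"slide": [-319,-228,82],"angular": [0,0,-4],"fingers": 0}
    - {"slide": [-319,-228,82],"angular": [0,0,-4],"fingers": 0}
    - {"slide": [-319,-228,82],"angular": [0,0,-4],"fingers": 0}
    - {"slide": [-319,-228,82],"angular": [0,0,-4],"fingers": 0}
    - {"slide": [-319,-228,82],"angular": [0,0,-4],"fingers": 0}

```text
clock: 2.58
tcp_pos: [0.3907, 0.2637, 0.1598]
orientation: [0.0, 0.08, 0.997, -0.0]
wrist_force: [0.1, 0.2, 0.3]
finger_gap: 0.0853
grip_force: 0.0
```

Emit:
jog_arm:
  moves:
    - {"slide": [0,0,0],"fingers": 0}
    - {"slide": [0,0,0],"fingers": 0}

```text
schema error: expected keys fingers, slide, angular
```

```bash
cat > look.py <<'E'
from h import *
import sys
np.set_printoptions(precision=3,suppress=True)
s=get_state();w=read_camera('wrist');T=Tt(s)
print(s['clock'],s['wrist_force'],s['finger_gap'])
for a in sys.argv[2:]:
    n,zo,zl=a.split(',')
    for f,z in((tip_of,zo),(look_for,zl)):
        for x in f(n,w)[:2]: print(n,f.__name__,np.round(x['point']),round(x['p'],2),atz(*ray(w,x['point'],T),float(z)))
save(w,sys.argv[1]+'.png');go((0.5,0,.2),s=s)
E
python3 look.py w1 wide_pot,0,.025 square_bottle,0,.03
```

```text
2.5833 [0.069 0.228 0.318] 0.0853473710120745
wide_pot call [258. 177.] 0.65 [0.388 0.265 0.   ]
wide_pot call [261. 184.] 0.89 [0.389 0.268 0.025]
square_bottle call [153. 240.] 0.66 [0.443 0.134 0.   ]
square_bottle call [145. 246.] 0.81 [0.435 0.137 0.03 ]
at [0.391 0.264 0.16 ] yaw y 80.9
 -> (0.5, 0, 0.2) slide [-149.8 -243.   -40. ]
  ang [-0.02  0.05 -0.14]
```

View pics/w1.png

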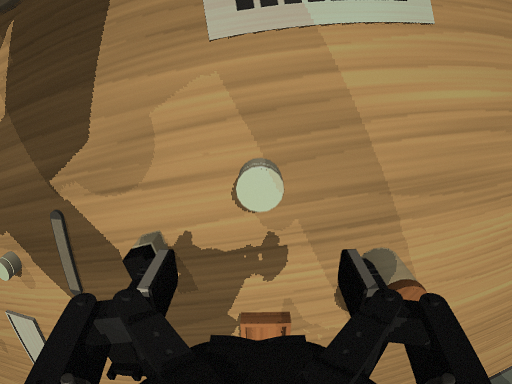

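The wrist picture shows the pot's lid at (261,188) between the open fingers, matching (0.389, 0.266). Now descend and grip.

Emit:
jog_arm:
  moves:
    - {"slide": [2,2,35],"angular": [0,0,0],"fingers": 0}
    - {"slide": [2,2,70],"angular": [0,0,0],"fingers": 0}
    - {"slide": [2,2,105],"angular": [0,0,0],"fingers": 0}
    - {"slide": [2,2,130],"angular": [0,0,0],"fingers": 0}
    - {"slide": [2,2,140],"angular": [0,0,0],"fingers": 0}
    - {"slide": [2,2,140],"angular": [0,0,0],"fingers": 0}
    - {"slide": [2,2,140],"angular": [0,0,0],"fingers": 0}
    - {"slide": [2,2,140],"angular": [0,0,0],"fingers": 0.5}
    - {"slide": [2,2,140],"angular": [0,0,0],"fingers": 1}
    - {"slide": [2,2,140],"angular": [0,0,0],"fingers": 1}
  squeeze: 25

```text
clock: 3.67
tcp_pos: [0.3882, 0.2695, 0.0216]
orientation: [0.001, 0.078, 0.997, 0.001]
wrist_force: [-0.5, -0.1, -0.0]
finger_gap: 0.0515
grip_force: 0.0
```

Emit:
jog_arm:
  moves:
    - {"slide": [0,0,0],"angular": [0,0,0],"fingers": 1}
    - {"slide": [0,0,0],"angular": [0,0,0],"fingers": 1}
    - {"slide": [0,0,0],"angular": [0,0,0],"fingers": 1}
    - {"slide": [0,0,0],"angular": [0,0,0],"fingers": 1}
    - {"slide": [0,0,0],"angular": [0,0,0],"fingers": 1}

```text
clock: 4.08
tcp_pos: [0.3881, 0.2692, 0.0216]
orientation: [0.001, 0.078, 0.997, 0.001]
wrist_force: [-0.7, 0.6, 5.8]
finger_gap: 0.043
grip_force: 24.9
```

```bash
python3 -c "
from h import *
print(get_state())
c=lambda cx,cy,yaw,u,z:(cx+u*np.cos(np.radians(yaw)),cy+u*np.sin(np.radians(yaw)),z)
go((.389,.266,.15),c(.635,-.203,-9,.034,.15),c(.635,-.203,-9,.034,.025))"
```

```text
{'clock': 4.0833, 'joint_pos': array([ 4.36024910e-01,  3.07537703e-01, -5.59111949e-01,  7.01791109e-01,
        5.00681614e-04,  5.93079471e-01]), 'qvel': array([-0.00183758, -0.00026738, -0.00147436, -0.00099133, -0.00098603,
        0.00061061]), 'tau': array([-4.94438801e-01, -3.77800691e+01,  2.13404077e+01, -4.49363105e-01,
       -1.99149884e-01,  1.99350645e-02]), 'tcp_pos': array([0.38805171, 0.26922361, 0.02156242]), 'orientation': array([9.02071452e-04, 7.84462479e-02, 9.96917618e-01, 7.97564764e-04]), 'wrist_force': array([-0.71407073,  0.55167507,  5.75118264]), 'ft_torque': array([0.05843797, 0.23282881, 0.04612788]), 'grip_force': 24.877067506313324, 'finger_gap': 0.0430460629791301}
at [0.3881 0.2692 0.0216] yaw y 81.0
 -> (0.389, 0.266, 0.15) slide [  -1.7   -2.8 -128.4]
 -> (np.float64(0.6685814035802347), np.float64(-0.20831877181136788), 0.15) slide [-352.  -427.6 -128.6]
 -> (np.float64(0.6685814035802347), np.float64(-0.20831877181136788), 0.025) slide [-351.8 -427.8   -3.6]
  ang [0.1 0.1 0. ]
```

Emit:
jog_arm:
  moves:
    - {"slide": [0,0,-30],"angular": [0,0,0],"fingers": 1}
    - {"slide": [-2,-3,-70],"angular": [0,0,0],"fingers": 1}
    - {"slide": [-20,-25,-110],"angular": [0,0,0],"fingers": 1}
    - {"slide": [-45,-55,-128],"angular": [0,0,0],"fingers": 1}
    - {"slide": [-70,-85,-128],"angular": [0,0,0],"fingers": 1}
    - {"slide": [-95,-115,-128],"angular": [0,0,0],"fingers": 1}
    - {"slide": [-120,-146,-128],"angular": [0,0,0],"fingers": 1}
    - {"slide": [-145,-176,-128],"angular": [0,0,0],"fingers": 1}
    - {"slide": [-170,-206,-128],"angular": [0,0,0],"fingers": 1}
    - {"slide": [-195,-237,-128],"angular": [0,0,0],"fingers": 1}

```text
clock: 4.92
tcp_pos: [0.5435, 0.0022, 0.1489]
orientation: [0.0, 0.079, 0.997, 0.0]
wrist_force: [0.3, 0.6, -0.8]
finger_gap: 0.043
grip_force: 26.1
```

Emit:
jog_arm:
  moves:
    - {"slide": [-25,-30,0],"angular": [0,0,0],"fingers": 1}
    - {"slide": [-50,-60,0],"angular": [0,0,0],"fingers": 1}
    - {"slide": [-75,-90,0],"angular": [0,0,0],"fingers": 1}
    - {"slide": [-100,-121,0],"angular": [0,0,0],"fingers": 1}
    - {"slide": [-125,-151,0],"angular": [0,0,0],"fingers": 1}
    - {"slide": [-145,-175,0],"angular": [0,0,0],"fingers": 1}
    - {"slide": [-157,-191,0],"angular": [0,0,0],"fingers": 1}
    - {"slide": [-157,-191,0],"angular": [0,0,0],"fingers": 1}
    - {"slide": [-157,-191,0],"angular": [0,0,0],"fingers": 1}

```text
clock: 5.67
tcp_pos: [0.6679, -0.2104, 0.1477]
orientation: [-0.0, 0.079, 0.997, 0.0]
wrist_force: [-0.3, 0.5, -1.0]
finger_gap: 0.043
grip_force: 26.1
```

View pics/w2.png

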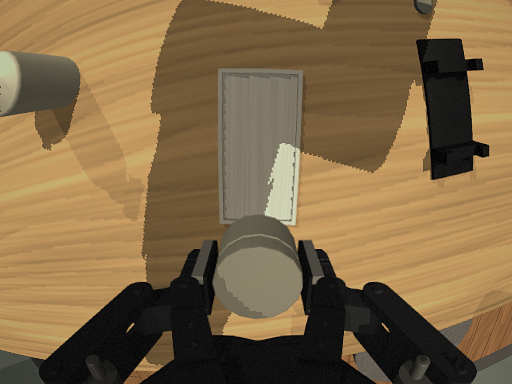

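The pot is held at about (258,270) and the tray's rim corners show at (219,70), (302,71), (297,223) and (220,222). The rest is at the right. I check the tray's pose from these corners.

Run:
```python
from h import *
s=get_state();T=Tt(s);w=read_camera('wrist')
q=lambda p,z:atz(*ray(w,p,T),z)[:2]
def quad(n,P,z):
    P=np.array([q(p,z) for p in P]);e=P[3]-P[0];f=P[1]-P[0]
    print(n,P.round(3).tolist(),P.mean(0).round(3),'L',np.linalg.norm(e).round(3),np.linalg.norm(f).round(3),'yaw',np.degrees(np.arctan2(e[1],e[0])).round(1))
quad('tray',[(219,69),(303,70),(298,224),(219,223)],.008)
quad('rest',[(417,40),(461,39),(473,172),(432,179)],.006)
```

```text
tray [[0.555, -0.224], [0.567, -0.15], [0.715, -0.173], [0.701, -0.252]] [ 0.635 -0.2  ] L 0.149 0.075 yaw -10.7
rest [[0.543, -0.028], [0.54, 0.032], [0.69, 0.042], [0.69, -0.02]] [0.616 0.007] L 0.147 0.06 yaw 3.2
```

Emit:
jog_arm:
  moves:
    - {"slide": [1,4,30],"angular": [0,0,0],"fingers": 1}
    - {"slide": [1,4,60],"angular": [0,0,0],"fingers": 1}
    - {"slide": [1,4,85],"angular": [0,0,0],"fingers": 1}
    - {"slide": [1,4,105],"angular": [0,0,0],"fingers": 1}
    - {"slide": [1,4,115],"angular": [0,0,0],"fingers": 1}
    - {"slide": [1,4,120],"angular": [0,0,0],"fingers": 1}
    - {"slide": [1,4,121],"angular": [0,0,0],"fingers": 1}
    - {"slide": [1,4,121],"angular": [0,0,0],"fingers": 1}
    - {"slide": [1,4,121],"angular": [0,0,0],"fingers": 1}

```text
clock: 6.72
tcp_pos: [0.6688, -0.2053, 0.0291]
orientation: [0.001, 0.078, 0.997, -0.0]
wrist_force: [-0.9, 0.2, -0.9]
finger_gap: 0.0431
grip_force: 26.1
```

```bash
python3 -c "
from h import *
s=get_state();print(s['wrist_force'],s['clock']);go((.451,-.125,.15),s=s)"
```

```text
[-0.89960998  0.18021806 -0.90620819] 6.7167
at [ 0.6688 -0.2053  0.0291] yaw y 81.0
 -> (0.451, -0.125, 0.15) slide [ 227.3   45.2 -121.6]
  ang [-0.03  0.16  0.02]
```

Emit:
jog_arm:
  moves:
    - {"slide": [0,0,2],"angular": [0,0,0],"fingers": 1}
    - {"slide": [0,0,3],"angular": [0,0,0],"fingers": 1}
    - {"slide": [0,0,3],"angular": [0,0,0],"fingers": 0.3}
    - {"slide": [0,0,3],"angular": [0,0,0],"fingers": 0.3}
    - {"slide": [0,0,3],"angular": [0,0,0],"fingers": 0.3}
    - {"slide": [0,0,3],"angular": [0,0,0],"fingers": 0.3}
    - {"slide": [0,0,-20],"angular": [0,0,0],"fingers": 0.3}
    - {"slide": [0,0,-50],"angular": [0,0,0],"fingers": 0.2}
    - {"slide": [0,0,-85],"angular": [0,0,0],"fingers": 0}
    - {"slide": [10,2,-121],"angular": [0,0,0],"fingers": 0}

```text
clock: 7.55
tcp_pos: [0.6584, -0.2017, 0.1484]
orientation: [-0.0, 0.079, 0.997, 0.0]
wrist_force: [0.6, -0.2, 0.0]
finger_gap: 0.0849
grip_force: 0.0
```

Emit:
jog_arm:
  moves:
    - {"slide": [35,7,0],"angular": [0,0,0],"fingers": 0}
    - {"slide": [75,15,0],"angular": [0,0,0],"fingers": 0}
    - {"slide": [115,23,0],"angular": [0,0,0],"fingers": 0}
    - {"slide": [155,31,0],"angular": [0,0,0],"fingers": 0}
    - {"slide": [190,38,0],"angular": [0,0,0],"fingers": 0}
    - {"slide": [217,43,0],"angular": [0,0,0],"fingers": 0}
    - {"slide": [217,43,0],"angular": [0,0,0],"fingers": 0}
    - {"slide": [217,43,0],"angular": [0,0,0],"fingers": 0}

```text
clock: 8.22
tcp_pos: [0.4494, -0.1245, 0.1487]
orientation: [0.0, 0.078, 0.997, -0.0]
wrist_force: [1.5, 0.2, 0.3]
finger_gap: 0.0853
grip_force: 0.0
```

```bash
G="go((.451,-.125,.018),s=s)" python3 look.py w3 small_pot,0,.025 wide_pot,.004,.025 nail_file,0,.006 tall_bottle,0,.05
```

```text
8.2167 [1.465 0.177 0.333] 0.08528575456512406
small_pot call [255. 197.] 0.74 [ 0.455 -0.127  0.025]
small_pot call [ 91. 140.] 0.62 [ 0.374 -0.274  0.025]
wide_pot call [117. 133.] 0.68 [ 0.374 -0.254  0.004]
wide_pot call [ 59. 266.] 0.33 [ 0.518 -0.399  0.004]
nail_file call [377. 165.] 0.81 [ 0.45 -0.    0.  ]
nail_file call [376. 162.] 0.68 [ 0.446 -0.004  0.006]
nail_file call [ 89. 141.] 0.64 [ 0.375 -0.288  0.006]
tall_bottle call [116. 132.] 0.92 [ 0.373 -0.258  0.   ]
tall_bottle call [475. 143.] 0.29 [0.441 0.132 0.   ]
tall_bottle call [ 92. 141.] 0.63 [ 0.374 -0.257  0.05 ]
at [ 0.449 -0.124  0.149] yaw y 81.0
 -> (0.451, -0.125, 0.018) slide [ -1.5  -0.2 130.7]
  ang [-0.01  0.04  0.  ]
```

View pics/w3.png

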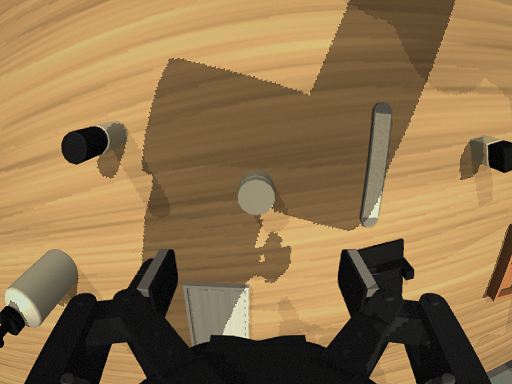

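The small pot shows at (256,196) in the middle between the fingers and the file runs from (382,107) to (370,222). The tall bottle is at (90,145).

Emit:
jog_arm:
  moves:
    - {"slide": [-3,-1,35],"angular": [0,0,0],"fingers": 0}
    - {"slide": [-3,-1,70],"angular": [0,0,0],"fingers": 0}
    - {"slide": [-3,-1,105],"angular": [0,0,0],"fingers": 0}
    - {"slide": [-3,-1,123],"angular": [0,0,0],"fingers": 0}
    - {"slide": [-3,-1,130],"angular": [0,0,0],"fingers": 0.2}
    - {"slide": [-3,-1,130],"angular": [0,0,0],"fingers": 0.4}
    - {"slide": [-3,-1,130],"angular": [0,0,0],"fingers": 1}
    - {"slide": [-3,-1,130],"angular": [0,0,0],"fingers": 1}
    - {"slide": [-3,-1,130],"angular": [0,0,0],"fingers": 1}
    - {"slide": [-3,-1,130],"angular": [0,0,0],"fingers": 1}

```text
clock: 9.5
tcp_pos: [0.4548, -0.1272, 0.0199]
orientation: [0.002, 0.078, 0.997, -0.001]
wrist_force: [1.0, -0.1, 3.9]
finger_gap: 0.0333
grip_force: 25.1
```

Emit:
jog_arm:
  moves:
    - {"slide": [0,0,0],"angular": [0,0,0],"fingers": 1}
    - {"slide": [0,0,0],"angular": [0,0,0],"fingers": 1}
    - {"slide": [0,0,0],"angular": [0,0,0],"fingers": 1}
    - {"slide": [0,0,0],"angular": [0,0,0],"fingers": 1}

```text
clock: 9.83
tcp_pos: [0.4548, -0.1272, 0.0199]
orientation: [0.002, 0.078, 0.997, -0.001]
wrist_force: [-0.3, -0.2, 6.2]
finger_gap: 0.0331
grip_force: 25.3
```

```bash
python3 -c "
from h import *
s=get_state();go((.453,-.126,.11),(.602,-.194,.11),(.602,-.194,.024),s=s)"
```

```text
at [ 0.4548 -0.1272  0.0199] yaw y 81.0
 -> (0.453, -0.126, 0.11) slide [  1.7   0.8 -90.1]
 -> (0.602, -0.194, 0.11) slide [-156.1  -43.1  -89.5]
 -> (0.602, -0.194, 0.024) slide [-155.8  -43.    -3.5]
  ang [-0.06  0.21  0.01]
```

Emit:
jog_arm:
  moves:
    - {"slide": [0,0,-40],"angular": [0,0,0],"fingers": 1}
    - {"slide": [-10,-3,-75],"angular": [0,0,0],"fingers": 1}
    - {"slide": [-45,-13,-90],"angular": [0,0,0],"fingers": 1}
    - {"slide": [-80,-23,-90],"angular": [0,0,0],"fingers": 1}
    - {"slide": [-115,-33,-90],"angular": [0,0,0],"fingers": 1}
    - {"slide": [-145,-40,-90],"angular": [0,0,0],"fingers": 1}
    - {"slide": [-156,-43,-80],"angular": [0,0,0],"fingers": 1}
    - {"slide": [-156,-43,-60],"angular": [0,0,0],"fingers": 1}
    - {"slide": [-156,-43,-35],"angular": [0,0,0],"fingers": 1}
    - {"slide": [-156,-43,-15],"angular": [0,0,0],"fingers": 1}

```text
clock: 10.67
tcp_pos: [0.6007, -0.1934, 0.0322]
orientation: [-0.0, 0.078, 0.997, 0.0]
wrist_force: [-0.7, 0.1, -0.6]
finger_gap: 0.033
grip_force: 25.3
```

Emit:
jog_arm:
  moves:
    - {"slide": [0,0,5],"angular": [0,0,0],"fingers": 1}
    - {"slide": [0,0,9],"angular": [0,0,0],"fingers": 1}
    - {"slide": [0,0,10],"angular": [0,0,0],"fingers": 1}
    - {"slide": [0,0,10],"angular": [0,0,0],"fingers": 1}
    - {"slide": [0,0,10],"angular": [0,0,0],"fingers": 1}

```text
clock: 11.08
tcp_pos: [0.6015, -0.1937, 0.0246]
orientation: [0.001, 0.078, 0.997, -0.0]
wrist_force: [0.3, 0.1, -0.4]
finger_gap: 0.0333
grip_force: 25.4
```

Emit:
jog_arm:
  moves:
    - {"slide": [0,0,1],"angular": [0,0,0],"fingers": 1}
    - {"slide": [0,0,1],"angular": [0,0,0],"fingers": 0.45}
    - {"slide": [0,0,1],"angular": [0,0,0],"fingers": 0.4}
    - {"slide": [0,0,1],"angular": [0,0,0],"fingers": 0.4}
    - {"slide": [0,0,1],"angular": [0,0,0],"fingers": 0.4}
    - {"slide": [0,0,-20],"angular": [0,0,0],"fingers": 0.4}
    - {"slide": [0,0,-55],"angular": [0,0,0],"fingers": 0.4}
    - {"slide": [5,5,-95],"angular": [0,0,0],"fingers": 0.4}
    - {"slide": [30,26,-125],"angular": [0,0,0],"fingers": 0.4}
    - {"slide": [58,52,-125],"angular": [0,0,0],"fingers": 0.4}

```text
clock: 11.92
tcp_pos: [0.5561, -0.1358, 0.1546]
orientation: [0.006, 0.08, 0.997, -0.002]
wrist_force: [1.4, -0.3, 1.0]
finger_gap: 0.0513
grip_force: 0.0
```

Emit:
jog_arm:
  moves:
    - {"slide": [28,26,0],"angular": [0,0,0],"fingers": 0.4}
    - {"slide": [56,52,0],"angular": [0,0,0],"fingers": 0.4}
    - {"slide": [84,77,0],"angular": [0,0,0],"fingers": 0.4}
    - {"slide": [110,100,0],"angular": [0,0,0],"fingers": 0.4}
    - {"slide": [124,113,0],"angular": [0,0,0],"fingers": 0.4}
    - {"slide": [124,113,0],"angular": [0,0,0],"fingers": 0.4}
    - {"slide": [124,113,0],"angular": [0,0,0],"fingers": 0.4}

```text
clock: 12.5
tcp_pos: [0.4464, -0.0013, 0.1486]
orientation: [0.0, 0.077, 0.997, -0.0]
wrist_force: [0.2, -0.4, -0.3]
finger_gap: 0.0514
grip_force: 0.0
```

```bash
G="go((.447,-.003,.013),s=s)" python3 look.py w4 nail_file,0,.006 square_bottle,0,.03 file_rest,0,0.006 small_pot,.004,.02
```

```text
12.5 [ 0.239 -0.44  -0.282] 0.0514435752896205
nail_file call [258. 186.] 0.79 [ 0.451 -0.001  0.   ]
nail_file call [257. 181.] 0.88 [ 0.443 -0.001  0.006]
square_bottle call [389. 159.] 0.6 [0.442 0.136 0.   ]
square_bottle call [257. 183.] 0.53 [ 0.447 -0.002  0.   ]
square_bottle call [402. 168.] 0.59 [0.444 0.136 0.03 ]
file_rest call [285. 317.] 0.66 [0.624 0.006 0.   ]
file_rest call [281. 303.] 0.9 [0.594 0.003 0.006]
file_rest call [454. 280.] 0.63 [0.62  0.239 0.006]
small_pot call [  9. 270.] 0.61 [ 0.519 -0.394  0.004]
at [ 0.446 -0.001  0.149] yaw y 81.1
 -> (0.447, -0.003, 0.013) slide [ -0.8  -1.6 135.6]
  ang [-0.01  0.06  0.11]
```

View pics/w4.png

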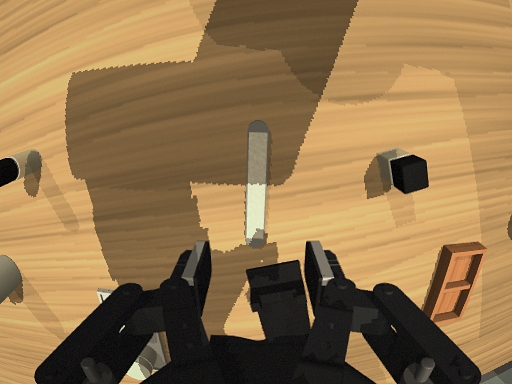

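The file runs from (258,121) to (256,247). The square cap's top has corners at about (391,163), (424,154), (428,186) and (397,193), and the rack is at (457,283).

Run:
```python
from h import *
s=get_state();T=Tt(s);w=read_camera('wrist')
q=lambda p,z:atz(*ray(w,p,T),z)[:2]
def seg(n,a,b,z):
    a,b=q(a,z),q(b,z);e=b-a;print(n,((a+b)/2).round(4),np.linalg.norm(e).round(3),np.degrees(np.arctan2(e[1],e[0])).round(1))
seg('file',(258,121),(256,247),.006)
c=w['color'][146:200,380:436].astype(int)
m=(c.sum(2)<60).astype(np.uint8)
k=max(cv2.findContours(m,0,2)[0],key=cv2.contourArea)
print(cv2.minAreaRect(k),cv2.contourArea(k),[ (p[0]+[380,146]).tolist() for p in cv2.approxPolyDP(k,3,True)])
for a,b in[((391,163),(424,154)),((397,193),(428,186)),((391,163),(397,193)),((424,154),(428,186))]: seg('sq',a,b,.06)
seg('rack',(448,245),(424,318),.022);seg('rack',(486,247),(466,322),.022)
```

```text
file [ 0.4508 -0.0032] 0.129 -10.0
((24.238792419433594, 21.879865646362305), (28.027956008911133, 38.51810836791992), 32.82854461669922) 397.5 [[415, 154], [392, 161], [395, 184], [405, 191], [403, 164], [426, 160]]
sq [0.4279 0.1262] 0.032 96.6
sq [0.4558 0.131 ] 0.032 92.6
sq [0.4431 0.1127] 0.027 10.9
sq [0.4405 0.1445] 0.029 8.7
rack [0.6027 0.1961] 0.111 -9.1
rack [0.6327 0.2708] 0.131 -0.5
```

Emit:
jog_arm:
  moves:
    - {"slide": [-2,-2,35],"angular": [0,0,1],"fingers": 0.4}
    - {"slide": [-2,-2,70],"angular": [0,0,1],"fingers": 0.4}
    - {"slide": [-2,-2,105],"angular": [0,0,1],"fingers": 0.4}
    - {"slide": [-2,-2,125],"angular": [0,0,1],"fingers": 0.4}
    - {"slide": [-2,-2,132],"angular": [0,0,1],"fingers": 0.4}
    - {"slide": [-2,-2,135],"angular": [0,0,1],"fingers": 0.5}
    - {"slide": [-2,-2,135],"angular": [0,0,1],"fingers": 0.6}
    - {"slide": [-2,-2,135],"angular": [0,0,1],"fingers": 0.7}
    - {"slide": [-2,-2,135],"angular": [0,0,1],"fingers": 1}
    - {"slide": [-2,-2,135],"angular": [0,0,1],"fingers": 1}

```text
clock: 13.83
tcp_pos: [0.4498, -0.0044, 0.0148]
orientation: [0.002, 0.087, 0.996, -0.0]
wrist_force: [-1.6, -0.9, 3.2]
finger_gap: 0.0184
grip_force: 24.7
```

Emit:
jog_arm:
  moves:
    - {"slide": [0,0,0],"angular": [0,0,0],"fingers": 1}
    - {"slide": [0,0,0],"angular": [0,0,0],"fingers": 1}
    - {"slide": [0,0,0],"angular": [0,0,0],"fingers": 1}

```text
clock: 14.08
tcp_pos: [0.4499, -0.0045, 0.0148]
orientation: [0.002, 0.087, 0.996, -0.0]
wrist_force: [0.4, -0.7, 6.8]
finger_gap: 0.0185
grip_force: 25.1
```

```bash
python3 -c "
from h import *
s=get_state();go((.449,-.003,.1),(.617,.007,.1),(.617,.007,.04),yaw=92,s=s)"
```

```text
at [ 0.4499 -0.0045  0.0148] yaw y 80.0
 -> (0.449, -0.003, 0.1) slide [  0.8   1.3 -85.2]
 -> (0.617, 0.007, 0.1) slide [-162.9   40.3  -84.6]
 -> (0.617, 0.007, 0.04) slide [-162.7   40.3  -24.6]
  ang [ -0.02   0.2  -11.99]
```

Emit:
jog_arm:
  moves:
    - {"slide": [0,0,-30],"angular": [0,0,0],"fingers": 1}
    - {"slide": [-5,2,-65],"angular": [0,0,-3],"fingers": 1}
    - {"slide": [-35,9,-85],"angular": [0,0,-6],"fingers": 1}
    - {"slide": [-70,18,-85],"angular": [0,0,-9],"fingers": 1}
    - {"slide": [-105,26,-85],"angular": [0,0,-12],"fingers": 1}
    - {"slide": [-140,35,-85],"angular": [0,0,-12],"fingers": 1}
    - {"slide": [-163,40,-85],"angular": [0,0,-12],"fingers": 1}
    - {"slide": [-163,40,-85],"angular": [0,0,-12],"fingers": 1}
    - {"slide": [-163,40,-85],"angular": [0,0,-12],"fingers": 1}

```text
clock: 14.83
tcp_pos: [0.6166, 0.007, 0.098]
orientation: [0.0, -0.018, 1.0, 0.0]
wrist_force: [-0.6, 0.1, 0.1]
finger_gap: 0.0182
grip_force: 24.4
```

```bash
G="go((.617,.007,.036),yaw=92,s=s)" python3 look.py w5 nail_file,.085,.09 file_rest,0,0.006 bottle_rack,0,.01 square_bottle,0,.03; python3 -c "
import cv2
cv2.imwrite('pics/w5c.png',cv2.resize(cv2.imread('pics/w5.png')[40:384,140:460],None,fx=1.7,fy=1.7,interpolation=2))"
```

```text
14.8333 [-0.636  0.129  0.059] 0.018231786238458246
nail_file call [258. 248.] 0.79 [0.615 0.008 0.085]
nail_file call [261. 225.] 0.83 [0.598 0.009 0.09 ]
file_rest call [235. 155.] 0.91 [ 0.579 -0.011  0.006]
bottle_rack call [479. 212.] 0.82 [ 0.623  0.237 -0.   ]
bottle_rack call [479. 218.] 0.89 [0.626 0.23  0.01 ]
square_bottle call [417.   9.] 0.75 [ 0.444  0.135 -0.   ]
square_bottle call [257. 248.] 0.17 [0.661 0.008 0.   ]
square_bottle call [435.   6.] 0.73 [0.449 0.135 0.03 ]
square_bottle call [ 60. 198.] 0.43 [ 0.61  -0.158  0.03 ]
at [0.617 0.007 0.098] yaw y 92.0
 -> (0.617, 0.007, 0.036) slide [-0.4 -0.  62. ]
  ang [0.   0.   0.02]
```

View pics/w5c.png

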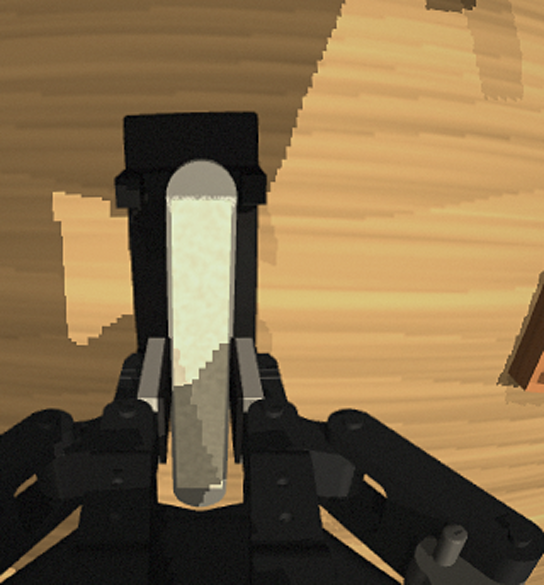

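The held file runs straight from crop (202,160) to (200,505). The rest's end corners show at (124,116) and (257,113), with its near posts at (130,190) and (253,187).

Run:
```python
from h import *
s=get_state();T=Tt(s);w=read_camera('wrist')
q=lambda x,y,z:atz(*ray(w,(x/1.7+140,y/1.7+40),T),z)[:2].round(4)
print('rest end',q(124,116,.006),q(257,113,.006),'posts',q(116,190,.034),q(267,186,.034),'left side',q(131,230,.006),q(136,340,.006),'right',q(258,230,.006),q(258,340,.006))
for z in(.085,.095,.1): print('file',q(202,160,z),q(200,505,z))
```

```text
rest end [ 0.5421 -0.0285] [0.539  0.0298] posts [ 0.5703 -0.0275] [0.5668 0.0322] left side [ 0.5943 -0.0252] [ 0.651  -0.0235] right [0.5924 0.0333] [0.649  0.0375]
file [0.5511 0.0057] [0.6843 0.0096]
file [0.5498 0.0056] [0.6739 0.0092]
file [0.5492 0.0056] [0.6686 0.009 ]
```

Emit:
jog_arm:
  moves:
    - {"slide": [1,-3,15],"angular": [0,0,-1],"fingers": 1}
    - {"slide": [1,-3,32],"angular": [0,0,-1],"fingers": 1}
    - {"slide": [1,-3,47],"angular": [0,0,-1],"fingers": 1}
    - {"slide": [1,-3,55],"angular": [0,0,-1],"fingers": 1}
    - {"slide": [1,-3,59],"angular": [0,0,-1],"fingers": 1}
    - {"slide": [1,-3,60],"angular": [0,0,-1],"fingers": 1}
    - {"slide": [1,-3,60],"angular": [0,0,-1],"fingers": 1}
    - {"slide": [1,-3,60],"angular": [0,0,-1],"fingers": 1}

```text
clock: 16.0
tcp_pos: [0.6156, 0.0038, 0.0392]
orientation: [0.001, -0.026, 1.0, -0.0]
wrist_force: [0.1, 0.2, -0.0]
finger_gap: 0.0185
grip_force: 24.4
```

Emit:
jog_arm:
  moves:
    - {"slide": [0,1,1],"angular": [0,0,0],"fingers": 1}
    - {"slide": [0,1,2],"angular": [0,0,0],"fingers": 1}
    - {"slide": [0,1,3],"angular": [0,0,0],"fingers": 1}
    - {"slide": [0,1,3],"angular": [0,0,0],"fingers": 1}

```text
clock: 16.33
tcp_pos: [0.6154, 0.005, 0.0368]
orientation: [0.001, -0.026, 1.0, -0.0]
wrist_force: [-0.6, 1.0, 6.8]
finger_gap: 0.0185
grip_force: 25.3
```

Emit:
jog_arm:
  moves:
    - {"slide": [0,0,0],"angular": [0,0,0],"fingers": 0.6}
    - {"slide": [0,0,0],"angular": [0,0,0],"fingers": 0.55}
    - {"slide": [0,0,0],"angular": [0,0,0],"fingers": 0.55}
    - {"slide": [0,0,0],"angular": [0,0,0],"fingers": 0.55}
    - {"slide": [0,0,-15],"angular": [0,0,0],"fingers": 0.55}
    - {"slide": [0,0,-40],"angular": [0,0,0],"fingers": 0.55}
    - {"slide": [0,0,-75],"angular": [0,0,0],"fingers": 0.55}
    - {"slide": [0,0,-112],"angular": [0,0,0],"fingers": 0.4}
    - {"slide": [0,0,-130],"angular": [0,0,0],"fingers": 0.3}

```text
clock: 17.08
tcp_pos: [0.6164, 0.0047, 0.1697]
orientation: [0.003, -0.026, 1.0, -0.0]
wrist_force: [1.0, -0.8, 0.6]
finger_gap: 0.0591
grip_force: 0.0
```

```bash
G="go((.443,.136,.17),yaw=98,s=s);go((.4,.136,.17),yaw=98,s=s)" python3 look.py w6 nail_file,.022,.025
```

```text
17.0833 [ 0.967 -0.808  0.563] 0.05913689436002147
nail_file call [259. 182.] 0.75 [0.617 0.006 0.022]
nail_file call [258. 177.] 0.95 [0.611 0.005 0.025]
at [0.616 0.005 0.17 ] yaw y 93.0
 -> (0.443, 0.136, 0.17) slide [166.3 140.2  -1.2]
  ang [-0.06  0.29 -4.99]
at [0.616 0.005 0.17 ] yaw y 93.0
 -> (0.4, 0.136, 0.17) slide [209.2 142.5  -1.4]
  ang [-0.06  0.29 -4.99]
```

View pics/w6.png

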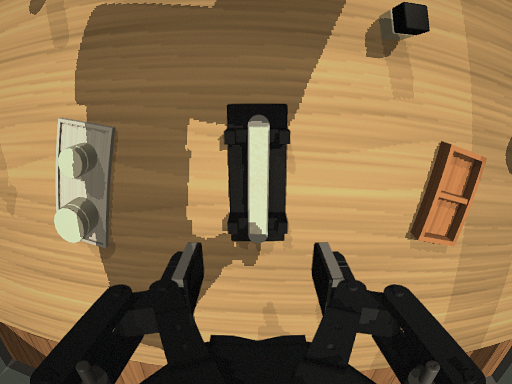

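The file lies centred in both notches at (258,180), both pots stand in the tray at the left, and the rack is at (447,193). Next is the square bottle.

Emit:
jog_arm:
  moves:
    - {"slide": [30,25,0],"angular": [0,0,0],"fingers": 0.3}
    - {"slide": [60,51,0],"angular": [0,0,0],"fingers": 0.3}
    - {"slide": [90,76,0],"angular": [0,0,0],"fingers": 0.3}
    - {"slide": [120,101,0],"angular": [0,0,0],"fingers": 0.3}
    - {"slide": [150,126,0],"angular": [0,0,0],"fingers": 0.3}
    - {"slide": [166,140,-10],"angular": [0,0,0],"fingers": 0.3}
    - {"slide": [166,140,-10],"angular": [0,0,0],"fingers": 0.3}
    - {"slide": [166,140,-10],"angular": [0,0,0],"fingers": 0.3}

```text
clock: 17.9
tcp_pos: [0.4405, 0.1366, 0.1745]
orientation: [-0.0, -0.027, 1.0, -0.0]
wrist_force: [1.2, -0.2, 0.2]
finger_gap: 0.0597
grip_force: 0.0
```

```bash
G="go((.443,.136,.05),yaw=98,s=s)" python3 look.py w7 square_bottle,0,.045; python3 -c "
import cv2
cv2.imwrite('pics/w7c.png',cv2.resize(cv2.imread('pics/w7.png')[130:260,180:340],None,fx=4,fy=4,interpolation=2))"
```

```text
17.9 [ 1.218 -0.18   0.198] 0.0596583855807536
square_bottle call [256. 177.] 0.65 [0.443 0.135 0.   ]
square_bottle call [255. 188.] 0.79 [0.44  0.135 0.045]
at [0.441 0.137 0.174] yaw y 93.1
 -> (0.443, 0.136, 0.05) slide [ -2.6  -0.7 124.5]
  ang [-0.01 -0.05 -4.87]
```

View pics/w7c.png

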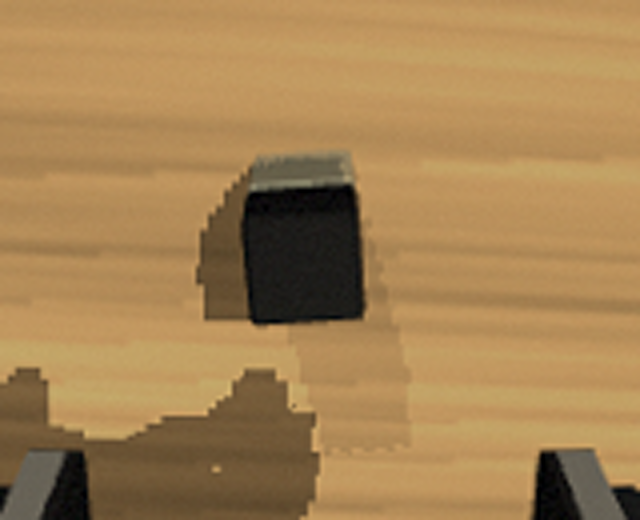

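The cap's top shows at crop (305,258) with its near edge from (252,323) to (363,318), so it is turned about 3 degrees from the gripper. I descend with that turn.

Emit:
jog_arm:
  moves:
    - {"slide": [-2,-1,35],"angular": [0,0,-3],"fingers": 0.3}
    - {"slide": [-2,-1,70],"angular": [0,0,-3],"fingers": 0.3}
    - {"slide": [-2,-1,105],"angular": [0,0,-3],"fingers": 0.3}
    - {"slide": [-2,-1,127],"angular": [0,0,-3],"fingers": 0.3}
    - {"slide": [-2,-1,134],"angular": [0,0,-3],"fingers": 0.3}
    - {"slide": [-2,-1,134],"angular": [0,0,-3],"fingers": 0.5}
    - {"slide": [-2,-1,134],"angular": [0,0,-3],"fingers": 0.6}
    - {"slide": [-2,-1,134],"angular": [0,0,-3],"fingers": 1}
    - {"slide": [-2,-1,134],"angular": [0,0,-3],"fingers": 1}
    - {"slide": [-2,-1,134],"angular": [0,0,-3],"fingers": 1}

```text
clock: 18.88
tcp_pos: [0.445, 0.1352, 0.0426]
orientation: [0.001, -0.052, 0.999, 0.0]
wrist_force: [0.1, -0.9, -1.0]
finger_gap: 0.0259
grip_force: 27.7
```

Emit:
jog_arm:
  moves:
    - {"slide": [0,0,0],"angular": [0,0,0],"fingers": 1}
    - {"slide": [0,0,0],"angular": [0,0,0],"fingers": 1}
    - {"slide": [0,0,0],"angular": [0,0,0],"fingers": 1}

```text
clock: 19.13
tcp_pos: [0.4449, 0.1352, 0.0425]
orientation: [0.001, -0.052, 0.999, 0.0]
wrist_force: [0.4, -1.2, 6.1]
finger_gap: 0.0259
grip_force: 28.5
```

```bash
python3 -c "
from h import *
s=get_state();go((.443,.136,.13),(.651,.232,.13),(.595,.24,.13),yaw=82,s=s)"
```

```text
at [0.4449 0.1352 0.0425] yaw y 96.0
 -> (0.443, 0.136, 0.13) slide [  1.6   1.  -87.5]
 -> (0.651, 0.232, 0.13) slide [-215.3   74.7  -86.9]
 -> (0.595, 0.24, 0.13) slide [-160.5   88.5  -87. ]
  ang [ 0.02  0.16 14.01]
```

Emit:
jog_arm:
  moves:
    - {"slide": [0,0,-30],"angular": [0,0,0],"fingers": 1}
    - {"slide": [0,0,-65],"angular": [0,0,2],"fingers": 1}
    - {"slide": [-20,7,-87],"angular": [0,0,4],"fingers": 1}
    - {"slide": [-55,19,-87],"angular": [0,0,6],"fingers": 1}
    - {"slide": [-92,32,-87],"angular": [0,0,8],"fingers": 1}
    - {"slide": [-129,45,-87],"angular": [0,0,10],"fingers": 1}
    - {"slide": [-166,58,-87],"angular": [0,0,12],"fingers": 1}
    - {"slide": [-200,70,-87],"angular": [0,0,14],"fingers": 1}
    - {"slide": [-215,75,-87],"angular": [0,0,14],"fingers": 1}
    - {"slide": [-215,75,-87],"angular": [0,0,14],"fingers": 1}

```text
clock: 19.97
tcp_pos: [0.6526, 0.2336, 0.1272]
orientation: [0.001, 0.069, 0.998, 0.0]
wrist_force: [0.0, -0.0, -0.3]
finger_gap: 0.0255
grip_force: 27.7
```

```bash
G="go((.651,.232,.13),yaw=82,s=s)" python3 look.py w8 square_bottle,.088,.11 bottle_rack,0,.01; python3 -c "
import cv2
cv2.imwrite('pics/w8c.png',cv2.resize(cv2.imread('pics/w8.png')[40:340,120:400],None,fx=2,fy=2,interpolation=2))"
```

```text
19.9667 [ 0.008 -0.006 -0.304] 0.02552307023774671
square_bottle call [256. 226.] 0.67 [0.649 0.233 0.088]
square_bottle call [259. 256.] 0.85 [0.658 0.234 0.11 ]
bottle_rack call [256. 156.] 0.69 [0.622 0.237 0.   ]
at [0.653 0.234 0.127] yaw y 82.1
 -> (0.651, 0.232, 0.13) slide [ 1.4 -1.8 -2.9]
  ang [0.05 0.08 0.05]
```

View pics/w8c.png

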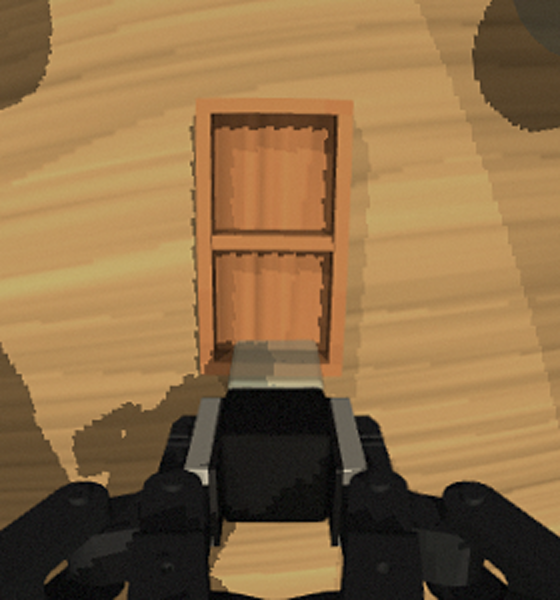

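The rack's base-side rim corners show at crop (196,100) and (353,100), and the divider crosses at y = 243 from x = 211 to 335. The held bottle is upright at (275,450).

Run:
```python
from h import *
s=get_state();T=Tt(s);w=read_camera('wrist')
q=lambda x,y,z:atz(*ray(w,(x/2+120,y/2+40),T),z)[:2].round(4)
print('rim',q(196,100,.022),q(353,100,.022),'div',q(211,243,.02),q(335,243,.02),'sides',q(198,240,.022),q(348,240,.022))
print('glass bottom edge',q(230,388,.0845),q(323,388,.0845),'top corners',q(217,435,.145),q(335,435,.145))
```

```text
rim [0.5561 0.2137] [0.5649 0.2749] div [0.615 0.21 ] [0.6222 0.2608] sides [0.6125 0.2052] [0.6212 0.2661]
glass bottom edge [0.6506 0.2167] [0.6549 0.247 ] top corners [0.6329 0.221 ] [0.6367 0.2472]
```

Emit:
jog_arm:
  moves:
    - {"slide": [4,-3,0],"angular": [0,0,0],"fingers": 1}
    - {"slide": [4,-3,20],"angular": [0,0,0],"fingers": 1}
    - {"slide": [4,-3,40],"angular": [0,0,0],"fingers": 1}
    - {"slide": [4,-3,58],"angular": [0,0,0],"fingers": 1}
    - {"slide": [4,-3,70],"angular": [0,0,0],"fingers": 1}
    - {"slide": [4,-3,76],"angular": [0,0,0],"fingers": 1}
    - {"slide": [4,-3,77],"angular": [0,0,0],"fingers": 1}
    - {"slide": [4,-3,78],"angular": [0,0,0],"fingers": 1}
    - {"slide": [4,-3,78],"angular": [0,0,0],"fingers": 1}
    - {"slide": [4,-3,78],"angular": [0,0,0],"fingers": 1}

```text
clock: 21.1
tcp_pos: [0.6462, 0.23, 0.0516]
orientation: [0.001, 0.07, 0.998, 0.0]
wrist_force: [0.6, -0.1, -0.7]
finger_gap: 0.0255
grip_force: 27.7
```

Emit:
jog_arm:
  moves:
    - {"slide": [0,0,1.5],"angular": [0,0,0],"fingers": 1}
    - {"slide": [0,0,3],"angular": [0,0,0],"fingers": 1}
    - {"slide": [0,0,3],"angular": [0,0,0],"fingers": 1}
    - {"slide": [0,0,3],"angular": [0,0,0],"fingers": 1}

```text
clock: 21.43
tcp_pos: [0.6462, 0.23, 0.0486]
orientation: [0.001, 0.07, 0.998, 0.0]
wrist_force: [-0.6, -0.1, 6.0]
finger_gap: 0.0256
grip_force: 28.4
```

Emit:
jog_arm:
  moves:
    - {"slide": [0,0,0],"angular": [0,0,0],"fingers": 0.6}
    - {"slide": [0,0,0],"angular": [0,0,0],"fingers": 0.45}
    - {"slide": [0,0,0],"angular": [0,0,0],"fingers": 0.45}
    - {"slide": [0,0,0],"angular": [0,0,0],"fingers": 0.45}
    - {"slide": [0,0,-20],"angular": [0,0,0],"fingers": 0.45}
    - {"slide": [0,0,-55],"angular": [0,0,0],"fingers": 0.45}
    - {"slide": [0,0,-90],"angular": [0,0,0],"fingers": 0.45}
    - {"slide": [0,0,-120],"angular": [0,0,0],"fingers": 0.3}
    - {"slide": [0,0,-120],"angular": [0,0,0],"fingers": 0.3}

```text
clock: 22.18
tcp_pos: [0.6487, 0.2306, 0.175]
orientation: [0.005, 0.07, 0.998, 0.002]
wrist_force: [1.9, 0.0, 0.6]
finger_gap: 0.0597
grip_force: 0.0
```

```bash
G="go((.376,-.254,.17),(.376,-.254,.065),yaw=75,s=s)" python3 look.py w9 square_bottle,.006,.03;python3 -c "
from h import *
a=read_camera('scene');b=read_camera('side')
for n in('square_bottle','tall_bottle'):
  for f in(tip_of,look_for): print(n,tri(ray(a,f(n,a)[0]['point']),ray(b,f(n,b)[0]['point'])))"
```

```text
22.1833 [1.882 0.009 0.641] 0.05967303605095335
square_bottle call [258. 170.] 0.85 [0.644 0.233 0.006]
square_bottle call [255. 179.] 0.75 [0.646 0.23  0.03 ]
at [0.649 0.231 0.175] yaw y 82.0
 -> (0.376, -0.254, 0.17) slide [ 202.7 -517.8    0.8]
 -> (0.376, -0.254, 0.065) slide [ 203.8 -518.3  105.7]
  ang [0.27 0.59 7.01]
square_bottle (array([0.64850401, 0.23334748, 0.01217561]), np.float64(0.007390888348083893))
square_bottle (array([0.64681615, 0.24273852, 0.04421882]), np.float64(0.014992436399501846))
tall_bottle (array([ 0.36720669, -0.25576101, -0.00077103]), np.float64(0.013315109501758222))
tall_bottle (array([ 0.36957856, -0.26148983,  0.04714557]), np.float64(0.011680477650376005))
```

Emit:
jog_arm:
  moves:
    - {"slide": [14,-37,0],"angular": [0,0,0],"fingers": 0.3}
    - {"slide": [28,-74,0],"angular": [0,0,0],"fingers": 0.3}
    - {"slide": [42,-111,0],"angular": [0,0,0],"fingers": 0.3}
    - {"slide": [56,-148,0],"angular": [0,0,0],"fingers": 0.3}
    - {"slide": [70,-185,0],"angular": [0,0,0],"fingers": 0.3}
    - {"slide": [84,-222,0],"angular": [0,0,0],"fingers": 0.3}
    - {"slide": [98,-259,0],"angular": [0,0,0],"fingers": 0.3}
    - {"slide": [112,-296,0],"angular": [0,0,0],"fingers": 0.3}
    - {"slide": [126,-333,0],"angular": [0,0,0],"fingers": 0.3}
    - {"slide": [140,-370,0],"angular": [0,0,0],"fingers": 0.3}

```text
clock: 23.67
tcp_pos: [0.4542, -0.1185, 0.1676]
orientation: [0.001, 0.069, 0.998, -0.0]
wrist_force: [0.2, -0.5, -0.6]
finger_gap: 0.0596
grip_force: 0.0
```

Emit:
jog_arm:
  moves:
    - {"slide": [14,-37,0],"angular": [0,0,0],"fingers": 0.3}
    - {"slide": [28,-74,0],"angular": [0,0,0],"fingers": 0.3}
    - {"slide": [42,-105,0],"angular": [0,0,0],"fingers": 0.3}
    - {"slide": [56,-135,0],"angular": [0,0,0],"fingers": 0.3}
    - {"slide": [64,-148,0],"angular": [0,0,0],"fingers": 0.3}
    - {"slide": [64,-148,0],"angular": [0,0,0],"fingers": 0.3}
    - {"slide": [64,-148,0],"angular": [0,0,0],"fingers": 0.3}

```text
clock: 24.25
tcp_pos: [0.371, -0.2554, 0.1674]
orientation: [0.0, 0.071, 0.997, 0.0]
wrist_force: [-0.7, -0.1, -0.3]
finger_gap: 0.0602
grip_force: 0.0
```

```bash
G="go((.376,-.254,.062),yaw=82,s=s)" python3 look.py w10 tall_bottle,0,.05
```

```text
24.25 [-0.711 -0.072 -0.267] 0.060168139800506296
tall_bottle call [253. 180.] 0.67 [ 0.374 -0.26   0.   ]
tall_bottle call [254. 197.] 0.82 [ 0.375 -0.259  0.05 ]
at [ 0.371 -0.255  0.167] yaw y 81.9
 -> (0.376, -0.254, 0.062) slide [ -4.7   2.1 105.4]
  ang [ 0.01  0.03 -0.14]
```

View pics/w10.png

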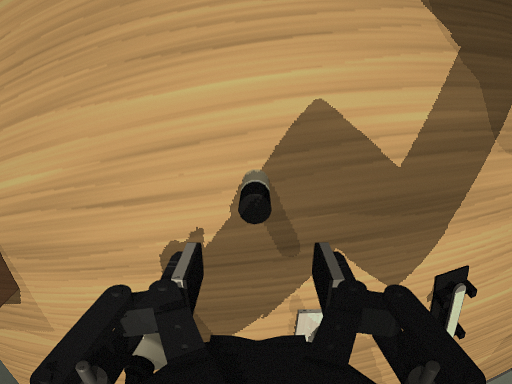

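The tall bottle's cap is at (255,203), between the open fingers at (190,265) and (325,265). The pump bottle is clear at the lower left.

Emit:
jog_arm:
  moves:
    - {"slide": [-4,-2,30],"angular": [0,0,0],"fingers": 0.3}
    - {"slide": [-4,-2,60],"angular": [0,0,0],"fingers": 0.3}
    - {"slide": [-4,-2,88],"angular": [0,0,0],"fingers": 0.3}
    - {"slide": [-4,-2,105],"angular": [0,0,0],"fingers": 0.3}
    - {"slide": [-4,-2,110],"angular": [0,0,0],"fingers": 0.3}
    - {"slide": [-4,-2,110],"angular": [0,0,0],"fingers": 0.5}
    - {"slide": [-4,-2,110],"angular": [0,0,0],"fingers": 0.6}
    - {"slide": [-4,-2,110],"angular": [0,0,0],"fingers": 1}
    - {"slide": [-4,-2,110],"angular": [0,0,0],"fingers": 1}
    - {"slide": [-4,-2,110],"angular": [0,0,0],"fingers": 1}

```text
clock: 25.23
tcp_pos: [0.3759, -0.258, 0.0585]
orientation: [0.001, 0.07, 0.998, -0.001]
wrist_force: [0.9, 0.3, 2.3]
finger_gap: 0.0262
grip_force: 26.7
```

Emit:
jog_arm:
  moves:
    - {"slide": [0,0,0],"angular": [0,0,0],"fingers": 1}
    - {"slide": [0,0,0],"angular": [0,0,0],"fingers": 1}
    - {"slide": [0,0,0],"angular": [0,0,0],"fingers": 1}

```text
clock: 25.48
tcp_pos: [0.3759, -0.2581, 0.0585]
orientation: [0.001, 0.07, 0.998, -0.001]
wrist_force: [1.3, 1.2, 7.7]
finger_gap: 0.0261
grip_force: 27.2
```

```bash
python3 -c "
from h import *
s=get_state();go((.376,-.254,.16),(.4,.1,.165),(.592,.24,.165),yaw=82,s=s)"
```

```text
at [ 0.3759 -0.2581  0.0585] yaw y 82.0
 -> (0.376, -0.254, 0.16) slide [   0.2    4.  -101.5]
 -> (0.4, 0.1, 0.165) slide [  25.7  357.9 -107. ]
 -> (0.592, 0.24, 0.165) slide [-144.9  523.2 -106.7]
  ang [-0.06  0.14  0.  ]
```

Emit:
jog_arm:
  moves:
    - {"slide": [0,0,-35],"angular": [0,0,0],"fingers": 1}
    - {"slide": [0,0,-75],"angular": [0,0,0],"fingers": 1}
    - {"slide": [-5,18,-107],"angular": [0,0,0],"fingers": 1}
    - {"slide": [-15,54,-107],"angular": [0,0,0],"fingers": 1}
    - {"slide": [-25,90,-107],"angular": [0,0,0],"fingers": 1}
    - {"slide": [-35,126,-107],"angular": [0,0,0],"fingers": 1}
    - {"slide": [-45,162,-107],"angular": [0,0,0],"fingers": 1}
    - {"slide": [-55,198,-107],"angular": [0,0,0],"fingers": 1}
    - {"slide": [-65,234,-107],"angular": [0,0,0],"fingers": 1}
    - {"slide": [-75,270,-107],"angular": [0,0,0],"fingers": 1}

```text
clock: 26.32
tcp_pos: [0.4871, 0.0012, 0.1645]
orientation: [0.0, 0.07, 0.998, -0.0]
wrist_force: [0.1, -0.7, -1.4]
finger_gap: 0.0262
grip_force: 26.6
```

Emit:
jog_arm:
  moves:
    - {"slide": [-10,36,0],"angular": [0,0,0],"fingers": 1}
    - {"slide": [-20,72,0],"angular": [0,0,0],"fingers": 1}
    - {"slide": [-30,108,0],"angular": [0,0,0],"fingers": 1}
    - {"slide": [-40,144,0],"angular": [0,0,0],"fingers": 1}
    - {"slide": [-50,180,0],"angular": [0,0,0],"fingers": 1}
    - {"slide": [-60,216,0],"angular": [0,0,0],"fingers": 1}
    - {"slide": [-66,240,0],"angular": [0,0,0],"fingers": 1}
    - {"slide": [-70,253,0],"angular": [0,0,0],"fingers": 1}
    - {"slide": [-70,253,0],"angular": [0,0,0],"fingers": 1}
    - {"slide": [-70,253,0],"angular": [0,0,0],"fingers": 1}

```text
clock: 27.15
tcp_pos: [0.591, 0.2407, 0.1637]
orientation: [-0.0, 0.069, 0.998, -0.0]
wrist_force: [-0.2, 1.0, -1.0]
finger_gap: 0.0264
grip_force: 26.6
```

```bash
G="go((.591,.239,.0645),yaw=82,s=s)" python3 look.py w11 tall_bottle,.107,.15
```

```text
27.15 [-0.193  0.989 -1.001] 0.02636474409029809
tall_bottle call [259. 214.] 0.77 [0.587 0.242 0.107]
tall_bottle call [256. 258.] 0.88 [0.596 0.24  0.15 ]
at [0.591 0.241 0.164] yaw y 82.1
 -> (0.591, 0.239, 0.0645) slide [-0.4 -1.6 99.2]
  ang [-0.04 -0.05  0.08]
```

View pics/w11.png

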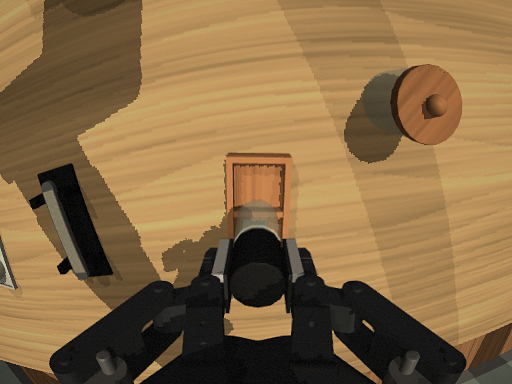

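The held bottle is at (258,262) above the free bay at (259,190), lined up with the rack. I lower it.

Emit:
jog_arm:
  moves:
    - {"slide": [0,-1,25],"angular": [0,0,0],"fingers": 1}
    - {"slide": [0,-1,50],"angular": [0,0,0],"fingers": 1}
    - {"slide": [0,-1,70],"angular": [0,0,0],"fingers": 1}
    - {"slide": [0,-1,85],"angular": [0,0,0],"fingers": 1}
    - {"slide": [0,-1,94],"angular": [0,0,0],"fingers": 1}
    - {"slide": [0,-1,97],"angular": [0,0,0],"fingers": 1}
    - {"slide": [0,-1,98],"angular": [0,0,0],"fingers": 1}
    - {"slide": [0,-1,98],"angular": [0,0,0],"fingers": 1}

```text
clock: 27.97
tcp_pos: [0.5917, 0.2391, 0.0672]
orientation: [0.001, 0.07, 0.998, 0.0]
wrist_force: [0.1, -0.2, -0.3]
finger_gap: 0.0261
grip_force: 26.6
```

Emit:
jog_arm:
  moves:
    - {"slide": [0,0,1.5],"angular": [0,0,0],"fingers": 1}
    - {"slide": [0,0,3],"angular": [0,0,0],"fingers": 1}
    - {"slide": [0,0,3],"angular": [0,0,0],"fingers": 1}
    - {"slide": [0,0,3],"angular": [0,0,0],"fingers": 1}

```text
clock: 28.3
tcp_pos: [0.5921, 0.2396, 0.0645]
orientation: [0.001, 0.07, 0.998, 0.0]
wrist_force: [0.9, -0.4, 4.3]
finger_gap: 0.0262
grip_force: 26.8
```

Emit:
jog_arm:
  moves:
    - {"slide": [0,0,0],"angular": [0,0,0],"fingers": 0.6}
    - {"slide": [0,0,0],"angular": [0,0,0],"fingers": 0.4}
    - {"slide": [0,0,0],"angular": [0,0,0],"fingers": 0.4}
    - {"slide": [0,0,0],"angular": [0,0,0],"fingers": 0.4}
    - {"slide": [0,0,-20],"angular": [0,0,0],"fingers": 0.4}
    - {"slide": [0,0,-50],"angular": [0,0,0],"fingers": 0.4}
    - {"slide": [0,0,-85],"angular": [0,0,0],"fingers": 0.4}
    - {"slide": [0,0,-120],"angular": [0,0,0],"fingers": 0.4}
    - {"slide": [0,0,-140],"angular": [0,0,0],"fingers": 0.4}
    - {"slide": [0,0,-140],"angular": [0,0,0],"fingers": 0.4}

```text
clock: 29.13
tcp_pos: [0.5938, 0.2401, 0.2093]
orientation: [0.004, 0.07, 0.998, 0.002]
wrist_force: [-0.2, 0.5, 0.2]
finger_gap: 0.0515
grip_force: 0.0
```

Emit:
jog_arm:
  moves:
    - {"slide": [35,-10,0],"angular": [0,0,0],"fingers": 0.4}
    - {"slide": [70,-20,0],"angular": [0,0,0],"fingers": 0.4}
    - {"slide": [105,-30,0],"angular": [0,0,0],"fingers": 0.4}
    - {"slide": [105,-30,0],"angular": [0,0,0],"fingers": 0.4}

```text
clock: 29.47
tcp_pos: [0.4737, 0.2227, 0.2005]
orientation: [-0.006, 0.069, 0.998, -0.002]
wrist_force: [-1.2, -1.0, -0.5]
finger_gap: 0.0512
grip_force: 0.0
```

Run:
```python
from h import *
b=read_camera('side');save(b,'side2.png');cv2.imwrite('pics/side2c.png',cv2.resize(b['color'][70:384,180:440,::-1],None,fx=1.9,fy=1.9,interpolation=2))
a=read_camera('scene')
for n in names:
    x,y=tip_of(n,a),tip_of(n,b)
    if x and y:print(n,tri(ray(a,x[0]['point']),ray(b,y[0]['point'])),round(x[0]['p'],2),round(y[0]['p'],2))
```

```text
tall_bottle (array([0.58337056, 0.23662491, 0.00340687]), np.float64(0.006237327831135895)) 0.56 0.46
square_bottle (array([0.64445291, 0.23575827, 0.01030744]), np.float64(0.0024250209383641316)) 0.8 0.45
wide_pot (array([ 0.66458262, -0.2073386 ,  0.00611732]), np.float64(0.009078179089255562)) 0.78 0.86
small_pot (array([ 0.6206715 , -0.19310095,  0.00360477]), np.float64(0.03289404788350169)) 0.68 0.74
nail_file (array([0.61061099, 0.00318058, 0.02265489]), np.float64(0.003305474614624438)) 0.54 0.93
bottle_rack (array([ 0.61643917,  0.24072533, -0.00367802]), np.float64(0.016776322164271183)) 0.65 0.94
pot_tray (array([ 6.41422786e-01, -2.01285868e-01,  4.82390620e-05]), np.float64(0.008511494201329422)) 0.97 0.67
file_rest (array([ 0.60871648,  0.01233279, -0.00873302]), np.float64(0.0015964335149025457)) 0.65 0.75
pump_bottle (array([ 0.52268034, -0.4004212 , -0.00829335]), np.float64(0.008450780896455777)) 0.72 0.74
stick_jar (array([ 0.51987683,  0.39624858, -0.00523019]), np.float64(0.008828777530981022)) 0.93 0.91
```

View pics/side2c.png

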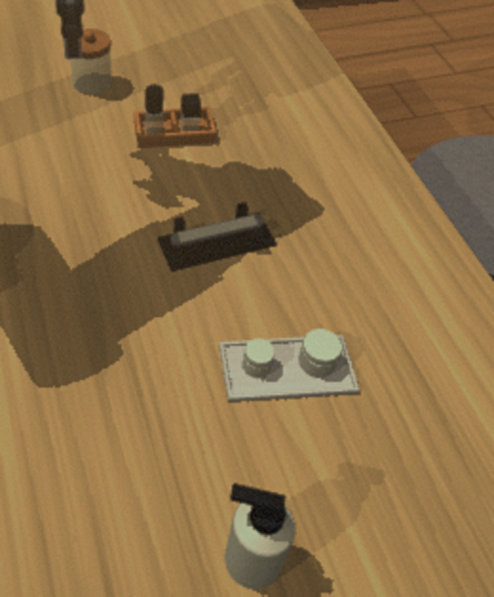

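The side view shows both bottles upright in their bays at (153,110) and (191,112), and the file in the rest at (215,232). Both pots are in the tray at (259,357) and (321,352), and the pump bottle and jar are undisturbed. I hand in.

```bash
python3 -c "
from h import *
print(hand_in())"
```

```text
the job is handed in; nothing more can be done
None
```

I handed the job in after about 30 s of robot time. The last pictures show both bottles upright in the rack, both pots in the tray, the file across both crossbars, and the pump bottle and jar standing where they were. The hand-in did not report a verdict.

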